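# Lay out a leaf series for its photograph

### The job

Set out the leaf series on the grey photo board: stand the four lidded leaf dishes in the row of white rings, one dish centred in each ring, in order of leaf size, with the smallest leaf in the ring beside the colour card and the largest at the far end, by the scale card. Keep the dishes level as you carry them so that the leaves do not slide about, and leave all four standing flat on the board.

Things in the scene. Friction and masses are not known exactly. Their poses are not given: they have to be found in the camera images.
- dish_a: Loose round culture dish with a clear lid pressed on (it stays on), 60 mm across and 20 mm tall, straight-sided, about 35 g, standing flat on the bench. Inside, on a white pad, lies one yellow-green leaf about 14 mm long and 7 mm wide, the smallest of the four. Origin: centre of the dish's underside; z up; its x runs along the leaf (which way the leaf points does not matter).
- dish_b: Loose round culture dish with a clear lid pressed on (it stays on), 60 mm across and 20 mm tall, straight-sided, about 35 g, standing flat on the bench. Inside, on a white pad, lies one light green leaf about 25 mm long and 12 mm wide, the second smallest of the four. Origin: centre of the dish's underside; z up; its x runs along the leaf (which way the leaf points does not matter).
- dish_c: Loose round culture dish with a clear lid pressed on (it stays on), 60 mm across and 20 mm tall, straight-sided, about 35 g, standing flat on the bench. Inside, on a white pad, lies one mid green leaf about 37 mm long and 18 mm wide, the second largest of the four. Origin: centre of the dish's underside; z up; its x runs along the leaf (which way the leaf points does not matter).
- dish_d: Loose round culture dish with a clear lid pressed on (it stays on), 60 mm across and 20 mm tall, straight-sided, about 35 g, standing flat on the bench. Inside, on a white pad, lies one dark green leaf about 50 mm long and 24 mm wide, the largest of the four. Origin: centre of the dish's underside; z up; its x runs along the leaf (which way the leaf points does not matter).
- ring_p: White ring, 80 mm inside and 84 mm outside diameter, printed on the photo board with a small cross at its centre; at the board's +y end of the row. Origin: ring centre on the board's top face, 6 mm above the bench; z up; its y runs along the row. The board is a fixed matt-grey plate, 100 x 490 x 6 mm, long side along the row; the four ring centres are 92 mm apart on its centre line.
- ring_q: White ring, 80 mm inside and 84 mm outside diameter, printed on the photo board with a small cross at its centre; second from the board's +y end. Origin: ring centre on the board's top face, 6 mm above the bench; z up; its y runs along the row. The board is a fixed matt-grey plate, 100 x 490 x 6 mm, long side along the row; the four ring centres are 92 mm apart on its centre line.
- ring_r: White ring, 80 mm inside and 84 mm outside diameter, printed on the photo board with a small cross at its centre; third from the board's +y end. Origin: ring centre on the board's top face, 6 mm above the bench; z up; its y runs along the row. The board is a fixed matt-grey plate, 100 x 490 x 6 mm, long side along the row; the four ring centres are 92 mm apart on its centre line.
- ring_s: White ring, 80 mm inside and 84 mm outside diameter, printed on the photo board with a small cross at its centre; at the board's -y end of the row. Origin: ring centre on the board's top face, 6 mm above the bench; z up; its y runs along the row. The board is a fixed matt-grey plate, 100 x 490 x 6 mm, long side along the row; the four ring centres are 92 mm apart on its centre line.
- color_card: Flat colour-reference card, 70 x 42 x 1.5 mm, black with six bright colour patches, lying fixed on the photo board at one end of the row, 77 mm beyond the centre of the end ring there. Which end it lies at changes; a white card with a black scale, the same size, lies at the other end. Origin: centre of its underside.
Things that resemble listed ones, but are neither listed nor needed, are in the scene too. Leave any blue or purple look-alike of the dish_b alone. What is shaped like the dish_d but purple is not meant.

How it is judged:
By the outcome, as a careful person would: the job done as asked, in the order asked, and still so for the second after the job is handed in, with the robot touching nothing.
It also fails if it takes over 88 s, if anything falls off the work surface, if the arm or the gripper's body presses on something with over 40 N, if the wrist force passes 120 N, or if a joint passes its speed limit or range.

### The arm

A 6-joint arm with a two-finger parallel gripper is mounted at the origin on the work surface. World frame = base frame: x ahead of the robot, y to its left, z up, the work surface at z = 0. Lengths are in mm, angles in degrees, forces in N, time in s.
With the tool pointing down it reaches from about 400 to 825 mm from the base axis. Payload 7 kg.
Tool frame: the origin (TCP) lies on the centre line of the jaws, within the pads' length; the fingertips stand 8 mm ahead of it and the grasp point (between the pads) lies 11 mm behind it; z points along the fingers, y is the line along which they close (so a half turn about z gives the same grasp; the last joint's range is limited). The gripper opens to 85 mm and grips with 20 to 120 N. Pads are 22 mm wide; open, the fingers measure 114 mm over their backs; the gripper's body (76 mm by 85 mm) begins 54 mm behind the grasp point. The pads swing forward as they close: fully open they stand 13 mm farther back than shut.
Start: joints at [83.658, 20.546, 0.682, 0, -70.136, -16.507], TCP at [262.117, 622.005, 239.302] pointing down, gripper open.
Joint ranges: [-176.03, 176.03], [-82.01, 121.73], [-58.28, 71.71], [-173.87, 95.51], [-174.79, -0.11], [-173.66, 173.66]. Speed limits (degrees/s): [136.94, 136.94, 172.46, 180, 180, 180].

### API

Orientations are given as a 3x3 rotation matrix whose columns are the frame's x, y, z axes.
In Python, from cell import arm, eyes gives the robot as it stands. The module is installed in compiled form; this text tells all that it offers.
- The arm moves only by the tool play_rows, never from a script. Its argument "targets" is a list of rows, each a list of 2 entries, a list of its own where there are three numbers: the shift along the tool's x, y, z normalised to -1 to 1, where 1 is 0.12 m, then the turn, a rotation vector about the tool's x, y, z normalised to -1 to 1, where 1 is 30 degrees. In form: [[[x, y, z], [wx, wy, wz]], ...]. A call has exactly 5 rows; each row shifts and turns the commanded pose from where the row before left it, along the tool's axes as they then stand; what a row does not reach is not made up. A row lasts 1/8 s, in which the tool goes at most 62.5 mm and 10.7 degrees, less where a joint would pass 70% of its speed; a pose out of reach is approached as far as the arm can. A call with a number of a shift or a turn outside -1 to 1 is refused whole. A call with a gripper value outside its range is refused whole. "jaw" is the finger opening in mm, from 0 to 85.4, set as the call begins (left out, the last holds). The fingers move at their own pace and stop on an object; "newtons" is the grip in N (left out, the last holds). Time passes only in rows, so rows that do not move let the fingers close, or fill a call up. It gives the time, the measured TCP pose, the force, the opening and the grip force at its end, in the units of the state.
- arm.get_state(): the state, without advancing time (a new reading comes with each control period).
- eyes.camera(name): name is "scene" or "top"; returns a dict with "pixels" (384x512x3 uint8, blue, green, red), "intrinsics" (3x3 intrinsics, pixels), "k1" (the pictures are not rectified: a ray, as slopes to the right and down, at radius r is drawn at 1 + k1 r^2 times it, then the intrinsics apply), "R" (3x3) and "t" (3): a world point X has camera coordinates R X + t. Camera axes: x right, y down, z forward; pixel columns grow to the right and rows downward; lengths in mm; the calibration is good to about 2 mm. A picture is of the moment at which its call begins. There is no depth.
- arm.hand_in(): hands the job in; it is judged then, once.
The state is a dict: "clock": time; "qpos": joint angles; "dq": joint speeds; "effort": joint torques, N m; "tool_pos": TCP position; "ee_rot": TCP orientation; "wrist_force": force on the tool from outside, world axes, zero at the start; "wrist_torque": the same for the moment, N m; "grip_width": finger opening in mm; "finger_force": force on a finger pad.
Only numpy, scipy, OpenCV 4.12 (cv2) and the standard library are available. Lean on these libraries where they do the work, as an engineer would, in place of code of your own. Each camera call takes 0.05 s, during which the arm holds its last target. There are 200 camera calls.

## Working session

There is one attempt and no reset: what is moved stays moved. The work goes in short steps, Python scripts to look and compute and a tool call to move; the robot and the scene stay as the last step left them, time stands still between calls to the robot, and variables do not carry over. Pictures are saved under pics/ and viewed, at most 14 in all, crops included, and the job is handed in when it is done.

Besides the shell and the picture viewer there is one more tool, called after ">>>" by a JSON object that holds its "fn" and its "kwargs", one argument or row to a line. play_rows: Moves the arm, as the interface text tells. Scaled input: -1 to 1 covers 0.12 m each way for a shift and 30 degrees each way for a turn. Its arguments: {"type":"object","properties":{"targets":{"type":"array","items":{"type":"array"}},"jaw":{"type":"number"},"newtons":{"type":"number"}},"required":["targets"]}

```bash
mkdir -p pics; cat > h.py <<'E'
import numpy as np, cv2
from cell import arm, eyes
def px2ray(c,uv):
    K=np.array(c["intrinsics"]);R=np.array(c["R"]);t=np.array(c["t"])
    d=np.array([c["k1"],0,0,0,0],float)
    p=cv2.undistortPoints(np.array([[uv]],float),K,d)[0,0]
    v=R.T@np.array([p[0],p[1],1.]);return -R.T@t, v/np.linalg.norm(v)
def onplane(c,uv,z):
    o,v=px2ray(c,uv);return o+v*(z-o[2])/v[2]
def proj(c,X):
    d=np.array([c["k1"],0,0,0,0],float)
    return cv2.projectPoints(np.array([X],float),cv2.Rodrigues(np.array(c["R"]))[0],np.array(c["t"],float),np.array(c["intrinsics"]),d)[0][0,0]
def tri(c1,u1,c2,u2):
    o1,v1=px2ray(c1,u1);o2,v2=px2ray(c2,u2)
    a=np.linalg.lstsq(np.c_[v1,-v2],o2-o1,rcond=None)[0]
    p,q=o1+a[0]*v1,o2+a[1]*v2;return (p+q)/2,np.linalg.norm(p-q)
E
python3 - <<'E'
from h import *
import pickle
C={n:eyes.camera(n) for n in("scene","top")};pickle.dump(C,open("c0.pkl","wb"))
for n,c in C.items():
    cv2.imwrite(f"pics/{n}0.png",cv2.resize(c["pixels"],(800,600),interpolation=cv2.INTER_CUBIC))
    print(n,c["k1"],np.round(c["intrinsics"],1).tolist(),np.round(-np.array(c["R"]).T@c["t"]),np.round(c["R"],2).tolist())
s=arm.get_state();print(np.round(s["ee_rot"],3),s["grip_width"],s["clock"])
E
```

```text
scene -0.2106414889602927 [[493.0, 0.0, 263.5], [0.0, 493.0, 190.0], [0.0, 0.0, 1.0]] [1299.  127. 1126.] [[-0.1, 0.99, -0.02], [0.8, 0.08, -0.59], [-0.59, -0.07, -0.8]]
top -0.0537776973782705 [[355.0, 0.0, 260.1], [0.0, 355.0, 191.7], [0.0, 0.0, 1.0]] [446.  58. 997.] [[0.01, -1.0, 0.03], [-1.0, -0.01, -0.09], [0.09, -0.02, -1.0]]
[[ 0.921 -0.388 -0.   ]
 [-0.388 -0.921 -0.001]
 [ 0.     0.001 -1.   ]] 85.39641163833699 0.1
```

View pics/scene0.png

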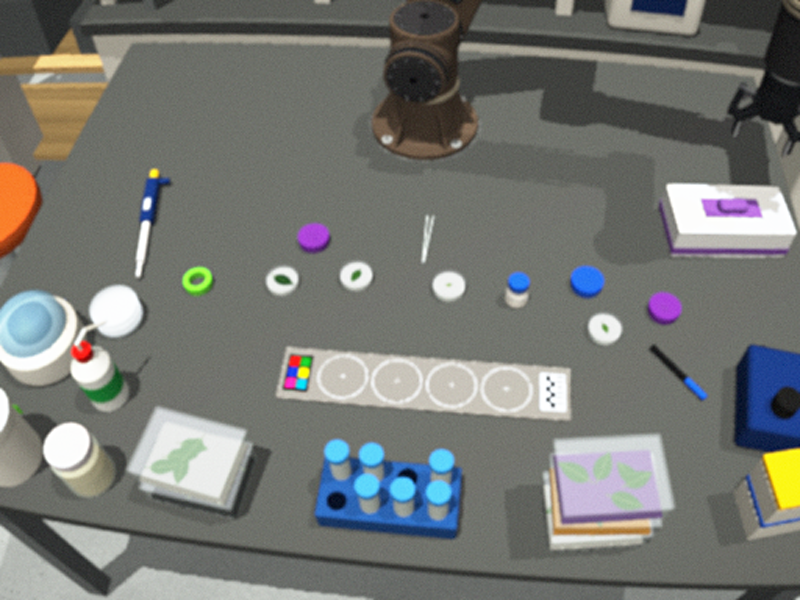

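View pics/top0.png

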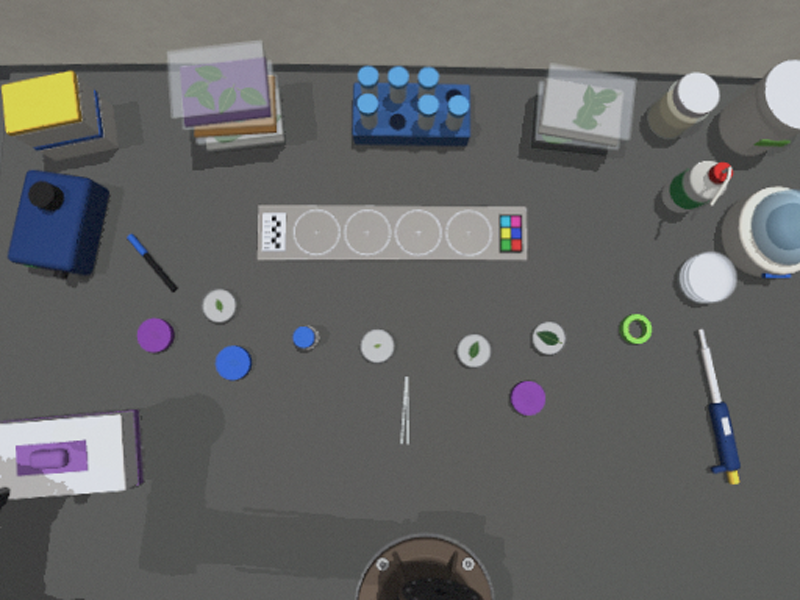

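The scene view (800×600) shows leaf dishes at (282,280) dark, (356,276) mid, (449,286) tiny and (605,328) light, with the colour card at (298,372) and the scale card at (552,392). In the top view they are d (548,338), c (474,351), a (377,346), b (219,306), with the colour card at (511,233), the −y end.

Things that could be mistaken for a dish, as top-view pixels: purple discs (155,335) and (528,398), blue disc (233,363), blue-capped vial (306,338), green ring (637,329), and white pot (707,278). I'm choosing only the four white dishes with leaves.

```bash
cat > m.py <<'E'
from h import *
S=512/800
D={"a":((377,346),(449,286)),"b":((219,306),(605,328)),"c":((474,351),(356,276)),"d":((548,338),(282,280))}
Rg={"p":((317,232),(507,389)),"q":((367,232),(452,385)),"r":((418,232),(397,381)),"s":((469,232),(342,377))}
def blob(c,uv,h=19):
    u,v=np.round(np.array(uv)).astype(int);im=c["pixels"][v-h:v+h+1,u-h:u+h+1]
    hsv=cv2.cvtColor(im,cv2.COLOR_BGR2HSV)
    m=((hsv[...,2]>125)).astype(np.uint8)
    m=cv2.morphologyEx(m,cv2.MORPH_CLOSE,np.ones((3,3)))
    cs,_=cv2.findContours(m,cv2.RETR_EXTERNAL,cv2.CHAIN_APPROX_NONE)
    k=max(cs,key=cv2.contourArea);e=cv2.fitEllipse(cv2.convexHull(k))
    return np.array(e[0])+[u-h,v-h],e[1]
def ring(c,uv,h=21):
    u,v=np.round(np.array(uv)).astype(int);im=c["pixels"][v-h:v+h+1,u-h:u+h+1]
    g=cv2.cvtColor(im,cv2.COLOR_BGR2GRAY).astype(float)
    # radial brightest point outwards of centre
    P=[]
    for a in np.arange(0,2*np.pi,np.pi/36):
        r=np.arange(9,20,.25);x=h+r*np.cos(a);y=h+r*np.sin(a)
        w=cv2.remap(g.astype(np.float32),x.astype(np.float32)[None],y.astype(np.float32)[None],cv2.INTER_LINEAR)[0]
        i=w.argmax();
        if w[i]>np.median(w)+15:P.append((x[i],y[i]))
    P=np.array(P,np.float32);e=cv2.fitEllipseDirect(P)
    return np.array(e[0])+[u-h,v-h],e[1]
E
python3 - <<'E'
from m import *
import pickle
C=pickle.load(open("c0.pkl","rb"));t,s=C["top"],C["scene"]
til=[]
for k,(a,b) in D.items():
    p,e=blob(t,np.array(a)*S);q,f=blob(s,np.array(b)*S)
    X,r=tri(t,p,s,q);print(k,p.round(1),np.round(e,1),q.round(1),np.round(f,1),X.round(1),r.round(1),onplane(t,p,18).round(1)[:2],onplane(s,q,18).round(1)[:2])
    il=[]
    for c,w in((t,p),(s,q)):
        u,v=np.round(w).astype(int);il.append(cv2.resize(c["pixels"][v-20:v+21,u-20:u+21],(195,195),interpolation=cv2.INTER_CUBIC))
    til.append(np.vstack(il))
cv2.imwrite("pics/crop0.png",np.hstack(til))
for k,(a,b) in Rg.items():
    p,e=ring(t,np.array(a)*S);q,f=ring(s,np.array(b)*S)
    X,r=tri(t,p,s,q);print(k,p.round(1),np.round(e,1),q.round(1),np.round(f,1),X.round(1),r.round(1),onplane(t,p,6).round(1)[:2],onplane(s,q,6).round(1)[:2])
E
```

```text
a [241.1 220.9] [21.  21.2] [286.7 182.3] [21.5 22.2] [448.9  86.5   8.4] 1.3 [448.9  85.6] [456.2  87.5]
b [139.7 195.2] [20.7 21.2] [386.9 209.7] [22.1 23.3] [517.5 369.9   8.3] 1.1 [516.8 366.2] [524.1 368.3]
c [303.1 224. ] [20.6 21.2] [227.3 175.7] [21.1 22.1] [441.7 -85.8   9.5] 1.6 [441.8 -85.4] [448.2 -83.4]
d [351. 216.] [20.5 20.8] [180.1 178.8] [20.4 22.5] [ 465.1 -221.     9.2] 1.8 [ 465.  -219.4] [ 471.9 -217.4]
p [202.7 148.1] [27.6 30.4] [323.3 248.7] [26.9 32.6] [653.2 198.1   3.7] 1.7 [652.8 196.9] [654.4 198.7]
q [235.5 148.2] [27.1 32.5] [288.6 246.1] [27.3 31.2] [654.1 106.4   4. ] 3.7 [653.8 104.4] [655.1 108.2]
r [267.4 148.4] [27.1 32. ] [254.2 243.6] [26.5 33.1] [654.8  15.9   4. ] 3.7 [654.5  14.1] [655.9  18. ]
s [298.7 148.6] [27.4 30.7] [219.4 240.7] [26.2 32.6] [655.6 -75.    4.8] 0.5 [655.3 -75.1] [656.3 -74.5]
```

View pics/crop0.png

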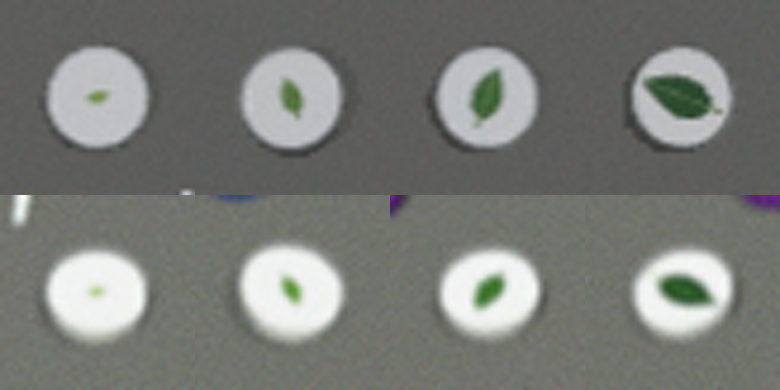

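The crops confirm the leaf sizes a<b<c<d from left to right. Two-view heights also fit: dish mid-height about 9 mm and board about 4–6 mm. The colour card is at the −y end, so a→s, b→r, c→q, d→p. I'll align the tool first so it closes along world x.

>>> {"fn": "play_rows", "kwargs": {
  "targets": [
    [[0,0,0],[0,0,0.32]],
    [[0,0,0],[0,0,0.32]],
    [[0,0,0],[0,0,0.32]],
    [[0,0,0],[0,0,0.32]],
    [[0,0,0],[0,0,0.32]]
  ],
  "jaw": 85,
  "newtons": 20
}}

```text
clock: 0.72
tool_pos: [262.0, 621.8, 238.7]
ee_rot: [[0.323, -0.946, -0.0], [-0.946, -0.323, -0.001], [0.001, 0.001, -1.0]]
wrist_force: [0.5, -1.0, 0.0]
grip_width: 84.9
finger_force: 0.0
```

>>> {"fn": "play_rows", "kwargs": {
  "targets": [
    [[0,0,0],[0,0,0.32]],
    [[0,0,0],[0,0,0.32]],
    [[0.333,-0.333,0],[0,0,0]],
    [[0.333,-0.333,0],[0,0,0]],
    [[0.333,-0.333,0],[0,0,0]]
  ]
}}

```text
clock: 1.35
tool_pos: [382.6, 500.7, 238.9]
ee_rot: [[-0.0, -1.0, -0.0], [-1.0, 0.0, -0.001], [0.001, 0.0, -1.0]]
wrist_force: [0.8, 0.6, 0.6]
grip_width: 84.7
finger_force: 0.0
```

>>> {"fn": "play_rows", "kwargs": {
  "targets": [
    [[0.275,-0.282,0.29],[0,0,0]],
    [[0.275,-0.282,0.29],[0,0,0]],
    [[0.275,-0.282,0.29],[0,0,0]],
    [[0.275,-0.282,0.29],[0,0,0]],
    [[0,0,0.3],[0,0,0]]
  ]
}}

```text
clock: 1.98
tool_pos: [518.9, 367.2, 62.6]
ee_rot: [[-0.005, -1.0, -0.0], [-1.0, 0.005, -0.001], [0.001, 0.0, -1.0]]
wrist_force: [-0.4, 0.7, -0.3]
grip_width: 85.1
finger_force: 0.0
```

```bash
python3 - <<'E'
from m import *
import pickle
C={n:eyes.camera(n) for n in("scene","top")};pickle.dump(C,open("c1.pkl","wb"))
print(np.round(arm.get_state()["tool_pos"],1))
u,v=387,205;a=C["scene"]["pixels"][v-45:v+40,u-45:u+45];u,v=140,190;b=C["top"]["pixels"][v-42:v+43,u-45:u+45]
cv2.imwrite("pics/b1.png",cv2.resize(np.hstack([a,b]),None,fx=4,fy=4,interpolation=cv2.INTER_CUBIC))
E
```

```text
[515.6 366.7  59.6]
```

View pics/b1.png

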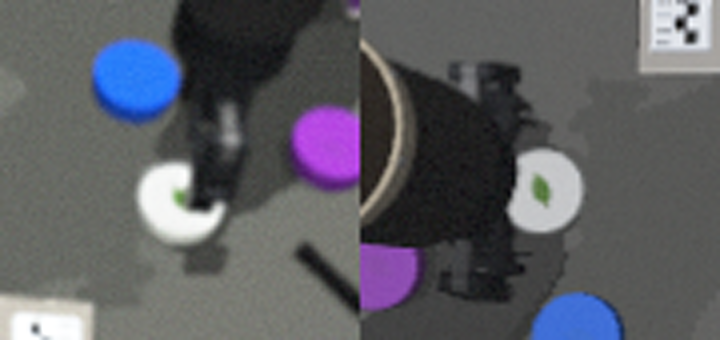

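The fingers straddle dish b from above. In this crop the near fingertip is at about (205,205) in the scene half, and the dish is at (180,200). I'll check that with a projection.

```bash
python3 - <<'E'
from m import *
import pickle
C=pickle.load(open("c1.pkl","rb"))
for z in (52,65):
  for y in (355,366.7,378):
    p=proj(C["scene"],(515.6+44,y,z));q=proj(C["top"],(515.6+44,y,z))
    print(y,z,((p-[342,160])*4).round(),((q-[95,148])*4+[360,0]).round())
s=arm.get_state();print(np.round(s["tool_pos"],2),np.round(s["ee_rot"],3).tolist(),np.round(s["qpos"],2))
for n in range(3):
  c=eyes.camera("top"); print(np.round(arm.get_state()["tool_pos"],2))
E
```

```text
355 52 [172. 213.] [542. 121.]
366.7 52 [189. 214.] [525. 121.]
378 52 [206. 215.] [508. 121.]
355 65 [175. 202.] [536. 119.]
366.7 65 [193. 203.] [518. 119.]
378 65 [210. 204.] [501. 118.]
[515.57 366.75  59.61] [[-0.003, -1.0, -0.006], [-1.0, 0.003, -0.006], [0.006, 0.006, -1.0]] [ 53.04  26.13 -16.48  -0.08 -47.85 -53.18]
[516.4  368.39  62.2 ]
[517.08 369.83  64.06]
[517.45 370.72  65.2 ]
```

>>> {"fn": "play_rows", "kwargs": {
  "targets": [
    [[0,0,0.15],[0,0,0]],
    [[0,0,0.15],[0,0,0]],
    [[0.008,0,0.14],[0,0,0]],
    [[0,0,0],[0,0,0]],
    [[0,0,0],[0,0,0]]
  ]
}}

```text
clock: 2.85
tool_pos: [517.3, 369.1, 11.3]
ee_rot: [[-0.001, -1.0, 0.0], [-1.0, 0.001, -0.0], [0.0, -0.0, -1.0]]
wrist_force: [-0.3, -0.6, -0.2]
grip_width: 85.2
finger_force: 0.0
```

>>> {"fn": "play_rows", "kwargs": {
  "targets": [
    [[0,0,0],[0,0,0]],
    [[0,0,0],[0,0,0]],
    [[0,0,0],[0,0,0]],
    [[0,0,0],[0,0,0]],
    [[0,0,0],[0,0,0]]
  ],
  "jaw": 50,
  "newtons": 25
}}

```text
clock: 3.48
tool_pos: [517.5, 369.3, 12.3]
ee_rot: [[-0.001, -1.0, 0.001], [-1.0, 0.001, 0.001], [-0.001, -0.001, -1.0]]
wrist_force: [-1.0, -0.9, 6.0]
grip_width: 58.9
finger_force: 26.8
```

>>> {"fn": "play_rows", "kwargs": {
  "targets": [
    [[0,0,-0.07],[0,0,0]],
    [[0,0,-0.1],[0,0,0]],
    [[0,0,-0.1],[0,0,0]],
    [[0,0,-0.07],[0,0,0]],
    [[0.093,-0.036,0],[0,0,0]]
  ]
}}

```text
clock: 4.1
tool_pos: [521.8, 358.4, 53.2]
ee_rot: [[0.0, -1.0, 0.001], [-1.0, -0.0, 0.002], [-0.002, -0.001, -1.0]]
wrist_force: [-0.2, 0.6, 0.4]
grip_width: 58.7
finger_force: 27.0
```

>>> {"fn": "play_rows", "kwargs": {
  "targets": [
    [[0.186,-0.072,0],[0,0,0]],
    [[0.28,-0.109,0],[0,0,0]],
    [[0.28,-0.109,0],[0,0,0]],
    [[0.28,-0.109,0],[0,0,0]],
    [[0.28,-0.109,0],[0,0,0]]
  ]
}}

```text
clock: 4.72
tool_pos: [582.3, 198.0, 51.5]
ee_rot: [[-0.002, -1.0, -0.001], [-1.0, 0.002, -0.001], [0.001, 0.001, -1.0]]
wrist_force: [0.2, 0.6, -0.1]
grip_width: 58.6
finger_force: 27.0
```

>>> {"fn": "play_rows", "kwargs": {
  "targets": [
    [[0.28,-0.109,0],[0,0,0]],
    [[0.28,-0.109,0],[0,0,0]],
    [[0.28,-0.109,0],[0,0,0]],
    [[0.28,-0.109,0],[0,0,0]],
    [[0.186,-0.072,0],[0,0,0]]
  ]
}}

```text
clock: 5.35
tool_pos: [642.7, 40.8, 51.3]
ee_rot: [[-0.003, -1.0, -0.002], [-1.0, 0.003, -0.0], [0.0, 0.002, -1.0]]
wrist_force: [0.0, 0.6, -0.0]
grip_width: 58.7
finger_force: 27.0
```

>>> {"fn": "play_rows", "kwargs": {
  "targets": [
    [[0.14,-0.06,0],[0,0,0]],
    [[0.08,-0.03,0],[0,0,0]],
    [[0,0,0],[0,0,0]],
    [[0,0,0],[0,0,0]],
    [[0,0,0],[0,0,0]]
  ]
}}

```text
clock: 5.98
tool_pos: [653.7, 18.7, 52.2]
ee_rot: [[0.0, -1.0, 0.0], [-1.0, -0.0, 0.0], [-0.0, -0.0, -1.0]]
wrist_force: [0.4, -0.3, -0.0]
grip_width: 58.9
finger_force: 27.0
```

>>> {"fn": "play_rows", "kwargs": {
  "targets": [
    [[0.028,-0.009,0.05],[0,0,0]],
    [[0,0,0.1],[0,0,0]],
    [[0,0,0.085],[0,0,0]],
    [[0,0,0.03],[0,0,0]],
    [[0,0,0],[0,0,0]]
  ]
}}

```text
clock: 6.6
tool_pos: [654.7, 14.4, 19.7]
ee_rot: [[-0.001, -1.0, -0.001], [-1.0, 0.001, -0.0], [0.0, 0.001, -1.0]]
wrist_force: [-0.8, -0.3, -0.4]
grip_width: 58.7
finger_force: 27.0
```

```bash
cat > look.py <<'E'
from m import *
import sys,pickle
def look(X,name):
    C={n:eyes.camera(n) for n in("scene","top")};pickle.dump(C,open(name+".pkl","wb"));il=[]
    for n in("scene","top"):
        u,v=np.round(proj(C[n],X)).astype(int);h=40
        il.append(cv2.resize(C[n]["pixels"][v-h:v+h,u-h:u+h],(390,390),interpolation=cv2.INTER_CUBIC))
    cv2.imwrite(f"pics/{name}.png",np.hstack(il));s=arm.get_state()
    print(np.round(s["tool_pos"],1),np.round(s["wrist_force"],1),s["clock"]);return C
if __name__=="__main__":look(eval(sys.argv[1]),sys.argv[2])
E
python3 look.py "(654.8,15.3,10)" b2
```

```text
[655.2  14.5  20.5] [ 0.4 -0.  -0. ] 6.7
```

View pics/b2.png

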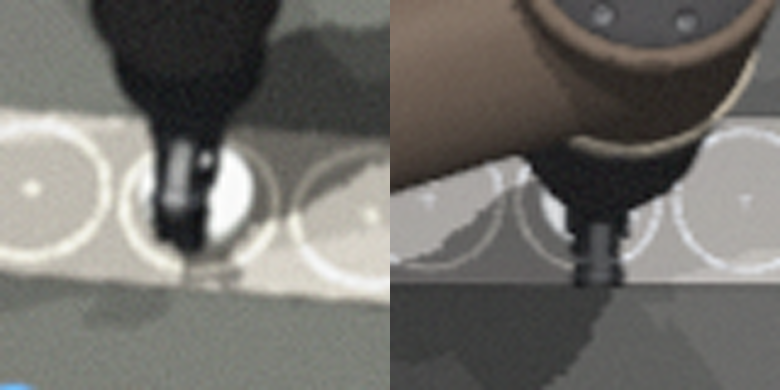

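Dish b is in the jaws inside ring r: dish at (200,190) and ring at about (200,205) in the scene half. I'll lower the last bit and release.

>>> {"fn": "play_rows", "kwargs": {
  "targets": [
    [[0,0,0.009],[0,0,0]],
    [[0,0,0.009],[0,0,0]],
    [[0,0,0],[0,0,0]],
    [[0,0,0],[0,0,0]],
    [[0,0,0],[0,0,0]]
  ]
}}

```text
clock: 7.32
tool_pos: [655.1, 14.5, 18.3]
ee_rot: [[-0.001, -1.0, 0.0], [-1.0, 0.001, 0.0], [-0.0, -0.0, -1.0]]
wrist_force: [-0.6, 0.0, 1.0]
grip_width: 58.8
finger_force: 27.1
```

>>> {"fn": "play_rows", "kwargs": {
  "targets": [
    [[0,0,0],[0,0,0]],
    [[0,0,0],[0,0,0]],
    [[0,0,0],[0,0,0]],
    [[0,0,0],[0,0,0]],
    [[0,0,0],[0,0,0]]
  ],
  "jaw": 80
}}

```text
clock: 7.95
tool_pos: [654.9, 14.5, 18.1]
ee_rot: [[-0.001, -1.0, -0.0], [-1.0, 0.001, -0.0], [0.0, 0.0, -1.0]]
wrist_force: [-0.3, -0.2, 0.4]
grip_width: 79.9
finger_force: 0.0
```

>>> {"fn": "play_rows", "kwargs": {
  "targets": [
    [[0,0,-0.1],[0,0,0]],
    [[0,0,-0.2],[0,0,0]],
    [[0,0,-0.2],[0,0,0]],
    [[0,0.3,0],[0,0,0]],
    [[0,0.45,0],[0,0,0]]
  ],
  "jaw": 85
}}

```text
clock: 8.57
tool_pos: [565.3, 14.7, 79.1]
ee_rot: [[-0.001, -1.0, 0.002], [-1.0, 0.001, 0.0], [-0.0, -0.002, -1.0]]
wrist_force: [0.3, 0.3, -0.1]
grip_width: 85.0
finger_force: 0.0
```

>>> {"fn": "play_rows", "kwargs": {
  "targets": [
    [[-0.2,0.322,0],[0,0,0]],
    [[-0.2,0.322,0],[0,0,0]],
    [[-0.2,0.322,0],[0,0,0]],
    [[0,0,0.2],[0,0,0]],
    [[0,0,0],[0,0,0]]
  ]
}}

```text
clock: 9.2
tool_pos: [448.4, 86.7, 54.2]
ee_rot: [[0.0, -1.0, -0.001], [-1.0, -0.0, -0.001], [0.001, 0.001, -1.0]]
wrist_force: [-0.1, 0.1, 0.6]
grip_width: 84.7
finger_force: 0.0
```

```bash
python3 - <<'E'
from look import *
C=look((450,86,10),"a1")
for n,i in(("top",0),("scene",1)):
    p,e=blob(C[n],np.array(Rg["r"][i])*S,14 if n=="scene" else 13); print(n,p.round(1),np.round(e,1),onplane(C[n],p,16).round(1))
E
```

```text
[449.7  86.8  54.9] [0.  0.2 0.3] 9.3Traceback (most recent call last):
  File "<stdin>", line 4, in <module>
  File "m.py", line 11, in blob
    k=max(cs,key=cv2.contourArea);e=cv2.fitEllipse(cv2.convexHull(k))
                                    ~~~~~~~~~~~~~~^^^^^^^^^^^^^^^^^^^
cv2.error: OpenCV(4.12.0) /io/opencv/modules/imgproc/src/shapedescr.cpp:361: error: (-201:Incorrect size of input array) There should be at least 5 points to fit the ellipse in function 'fitEllipseNoDirect'
```

View pics/a1.png

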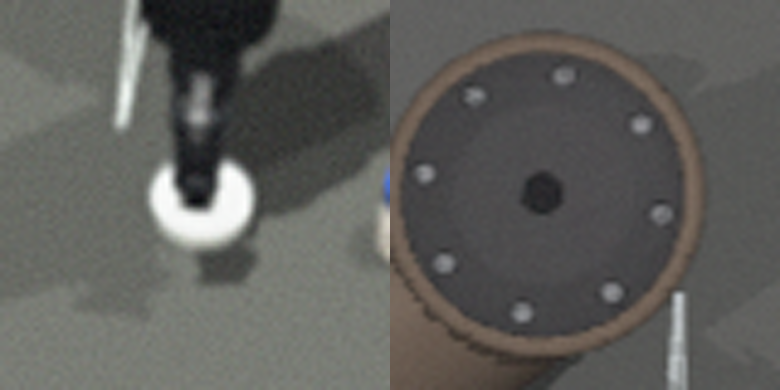

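Gripper is centred over dish a (scene half: finger (200,185), dish (202,200)). Next: descend, grip and lift.

>>> {"fn": "play_rows", "kwargs": {
  "targets": [
    [[0,0,0.15],[0,0,0]],
    [[0,0,0.12],[0,0,0]],
    [[0,0,0.08],[0,0,0]],
    [[0,0,0],[0,0,0]],
    [[0,0,0],[0,0,0]]
  ]
}}

```text
clock: 9.93
tool_pos: [449.5, 86.7, 12.6]
ee_rot: [[-0.001, -1.0, 0.001], [-1.0, 0.001, 0.0], [-0.0, -0.001, -1.0]]
wrist_force: [-0.4, 0.1, 0.3]
grip_width: 85.0
finger_force: 0.0
```

>>> {"fn": "play_rows", "kwargs": {
  "targets": [
    [[0,0,0],[0,0,0]],
    [[0,0,0],[0,0,0]],
    [[0,0,0],[0,0,0]],
    [[0,0,0],[0,0,0]],
    [[0,0,0],[0,0,0]]
  ],
  "jaw": 50
}}

```text
clock: 10.55
tool_pos: [449.4, 86.9, 12.9]
ee_rot: [[-0.0, -1.0, 0.001], [-1.0, 0.0, 0.0], [-0.0, -0.001, -1.0]]
wrist_force: [-2.1, -0.6, 7.3]
grip_width: 58.7
finger_force: 25.2
```

```bash
python3 - <<'E'
from m import *
import pickle
C={n:eyes.camera(n) for n in("scene","top")};pickle.dump(C,open("c2.pkl","wb"))
for n,i in(("top",0),("scene",1)):
    c=C[n];u,v=np.round(np.array(Rg["r"][i])*S).astype(int);h=16
    g=cv2.cvtColor(c["pixels"],cv2.COLOR_BGR2GRAY)[v-h:v+h+1,u-h:u+h+1]
    t,m=cv2.threshold(g,0,255,cv2.THRESH_OTSU);m[(np.hypot(*np.mgrid[-h:h+1,-h:h+1])>12.5)]=0
    cs,_=cv2.findContours(m,cv2.RETR_EXTERNAL,cv2.CHAIN_APPROX_NONE);k=max(cs,key=cv2.contourArea)
    e=cv2.fitEllipse(cv2.convexHull(k));p=np.array(e[0])+[u-h,v-h]
    print(n,t,p.round(1),np.round(e[1],1),onplane(c,p,16).round(1))
cv2.imwrite("pics/b3.png",np.hstack([cv2.resize(C["scene"]["pixels"][205:280,190:350],None,fx=2.5,fy=2.5,interpolation=2),cv2.resize(C["top"]["pixels"][110:185,160:320],None,fx=2.5,fy=2.5,interpolation=2)]))
E
```

```text
top 176.0 [268.3 146.7] [20.2 21.6] [657.3  11.9  16. ]
scene 218.0 [253.  241.2] [18.7 22.1] [654.9  15.   16. ]
```

View pics/b3.png

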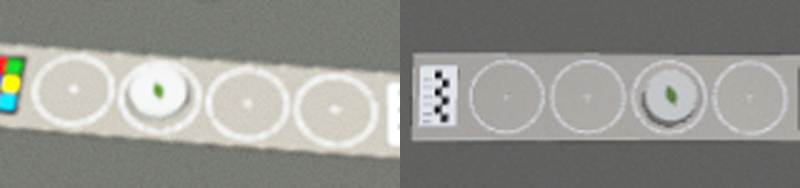

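>>> {"fn": "play_rows", "kwargs": {
  "targets": [
    [[0,0,-0.07],[0,0,0]],
    [[0,0,-0.1],[0,0,0]],
    [[0,0,-0.1],[0,0,0]],
    [[0,0,-0.07],[0,0,0]],
    [[0.062,-0.079,0],[0,0,0]]
  ]
}}

```text
clock: 11.28
tool_pos: [459.1, 79.5, 54.0]
ee_rot: [[0.0, -1.0, 0.002], [-1.0, -0.0, 0.001], [-0.001, -0.002, -1.0]]
wrist_force: [0.4, -0.3, -0.5]
grip_width: 58.6
finger_force: 27.2
```

>>> {"fn": "play_rows", "kwargs": {
  "targets": [
    [[0.124,-0.157,0],[0,0,0]],
    [[0.186,-0.236,0],[0,0,0]],
    [[0.186,-0.236,0],[0,0,0]],
    [[0.186,-0.236,0],[0,0,0]],
    [[0.186,-0.236,0],[0,0,0]]
  ]
}}

```text
clock: 11.9
tool_pos: [591.6, -26.6, 52.3]
ee_rot: [[-0.001, -1.0, -0.001], [-1.0, 0.001, -0.0], [0.0, 0.001, -1.0]]
wrist_force: [0.2, 0.4, 0.1]
grip_width: 58.8
finger_force: 27.2
```

>>> {"fn": "play_rows", "kwargs": {
  "targets": [
    [[0.186,-0.236,0],[0,0,0]],
    [[0.124,-0.157,0],[0,0,0]],
    [[0.077,-0.098,0],[0,0,0]],
    [[0.039,-0.049,0],[0,0,0]],
    [[0,0,0],[0,0,0]]
  ]
}}

```text
clock: 12.52
tool_pos: [655.2, -76.3, 52.7]
ee_rot: [[-0.001, -1.0, -0.0], [-1.0, 0.001, 0.0], [-0.0, 0.0, -1.0]]
wrist_force: [-0.4, 0.0, -0.4]
grip_width: 58.9
finger_force: 27.2
```

>>> {"fn": "play_rows", "kwargs": {
  "targets": [
    [[0,0,0.05],[0,0,0]],
    [[0,0,0.1],[0,0,0]],
    [[0,0,0.08],[0,0,0]],
    [[0,0,0.03],[0,0,0]],
    [[0,0,0],[0,0,0]]
  ]
}}

```text
clock: 13.15
tool_pos: [655.1, -76.2, 21.2]
ee_rot: [[-0.001, -1.0, -0.001], [-1.0, 0.001, -0.0], [0.0, 0.001, -1.0]]
wrist_force: [0.0, 0.2, -0.1]
grip_width: 58.7
finger_force: 27.2
```

>>> {"fn": "play_rows", "kwargs": {
  "targets": [
    [[-0.005,-0.004,0.01],[0,0,0]],
    [[0,0,0.01],[0,0,0]],
    [[0,0,0],[0,0,0]],
    [[0,0,0],[0,0,0]],
    [[0,0,0],[0,0,0]]
  ]
}}

```text
clock: 13.78
tool_pos: [655.9, -75.7, 19.4]
ee_rot: [[-0.001, -1.0, 0.0], [-1.0, 0.001, 0.0], [-0.0, -0.0, -1.0]]
wrist_force: [-0.2, -0.3, -0.6]
grip_width: 58.6
finger_force: 27.2
```

>>> {"fn": "play_rows", "kwargs": {
  "targets": [
    [[0,0,0],[0,0,0]],
    [[0,0,0],[0,0,0]],
    [[0,0,0],[0,0,0]],
    [[0,0,0],[0,0,0]],
    [[0,0,0],[0,0,0]]
  ],
  "jaw": 80
}}

```text
clock: 14.4
tool_pos: [655.8, -75.7, 19.3]
ee_rot: [[-0.001, -1.0, -0.0], [-1.0, 0.001, -0.0], [0.0, 0.0, -1.0]]
wrist_force: [0.2, 0.5, 0.6]
grip_width: 79.8
finger_force: 0.0
```

>>> {"fn": "play_rows", "kwargs": {
  "targets": [
    [[0,0,-0.1],[0,0,0]],
    [[0,0,-0.2],[0,0,0]],
    [[0,0,-0.2],[0,0,0]],
    [[0,0.3,0],[0,0,0]],
    [[0,0.45,0],[0,0,0]]
  ],
  "jaw": 85
}}

```text
clock: 15.02
tool_pos: [566.2, -75.5, 80.2]
ee_rot: [[-0.001, -1.0, 0.002], [-1.0, 0.001, 0.0], [-0.0, -0.002, -1.0]]
wrist_force: [-0.5, 0.6, 0.5]
grip_width: 84.8
finger_force: 0.0
```

>>> {"fn": "play_rows", "kwargs": {
  "targets": [
    [[0.028,0.345,0],[0,0,0]],
    [[0.028,0.345,0],[0,0,0]],
    [[0.028,0.345,0],[0,0,0]],
    [[0,0,0.2],[0,0,0]],
    [[0,0,0],[0,0,0]]
  ]
}}

```text
clock: 15.65
tool_pos: [441.0, -85.7, 55.5]
ee_rot: [[-0.001, -1.0, -0.001], [-1.0, 0.001, -0.0], [0.0, 0.001, -1.0]]
wrist_force: [0.3, -0.4, 0.4]
grip_width: 85.2
finger_force: 0.0
```

>>> {"fn": "play_rows", "kwargs": {
  "targets": [
    [[0,0,0.15],[0,0,0]],
    [[0,0,0.12],[0,0,0]],
    [[0,0,0.08],[0,0,0]],
    [[0,0,0],[0,0,0]],
    [[0,0,0],[0,0,0]]
  ]
}}

```text
clock: 16.27
tool_pos: [442.1, -85.5, 13.8]
ee_rot: [[-0.001, -1.0, 0.001], [-1.0, 0.001, 0.0], [-0.0, -0.001, -1.0]]
wrist_force: [0.5, -0.1, -0.4]
grip_width: 84.8
finger_force: 0.0
```

>>> {"fn": "play_rows", "kwargs": {
  "targets": [
    [[0,0,0],[0,0,0]],
    [[0,0,0],[0,0,0]],
    [[0,0,0],[0,0,0]],
    [[0,0,0],[0,0,0]],
    [[0,0,0],[0,0,0]]
  ],
  "jaw": 50
}}

```text
clock: 16.9
tool_pos: [442.0, -85.5, 14.1]
ee_rot: [[-0.001, -1.0, 0.001], [-1.0, 0.001, 0.0], [-0.0, -0.001, -1.0]]
wrist_force: [-1.4, 0.4, 7.0]
grip_width: 58.9
finger_force: 25.2
```

```bash
cat > chk.py <<'E'
from m import *
import sys
C={n:eyes.camera(n) for n in("scene","top")}
for key in sys.argv[2:]:
  P=[]
  for n,i in(("top",0),("scene",1)):
    c=C[n];u,v=np.round(np.array(Rg[key][i])*S).astype(int);h=16
    g=cv2.cvtColor(c["pixels"],cv2.COLOR_BGR2GRAY)[v-h:v+h+1,u-h:u+h+1]
    t,m=cv2.threshold(g,0,255,cv2.THRESH_OTSU);m[(np.hypot(*np.mgrid[-h:h+1,-h:h+1])>12.5)]=0
    cs,_=cv2.findContours(m,cv2.RETR_EXTERNAL,cv2.CHAIN_APPROX_NONE);k=max(cs,key=cv2.contourArea)
    e=cv2.fitEllipse(cv2.convexHull(k));p=np.array(e[0])+[u-h,v-h];P.append(p)
    print(key,n,np.round(e[1],1),onplane(c,p,16).round(1)[:2])
  print(tri(C["top"],P[0],C["scene"],P[1])[0].round(1))
cv2.imwrite(f"pics/{sys.argv[1]}.png",np.vstack([cv2.resize(C["scene"]["pixels"][205:280,170:370],None,fx=4,fy=4,interpolation=2),cv2.resize(C["top"]["pixels"][110:185,140:340],None,fx=4,fy=4,interpolation=2)]))
E
python3 chk.py a3 r s
```

```text
r top [20.  21.4] [656.9  12.4]
r scene [18.6 22.1] [654.8  15. ]
[656.3  13.9  18.5]
s top [19.8 21.1] [657.5 -78. ]
s scene [19.2 22. ] [654.9 -75.8]
[656.7 -76.4  19.2]
```

View pics/a3.png

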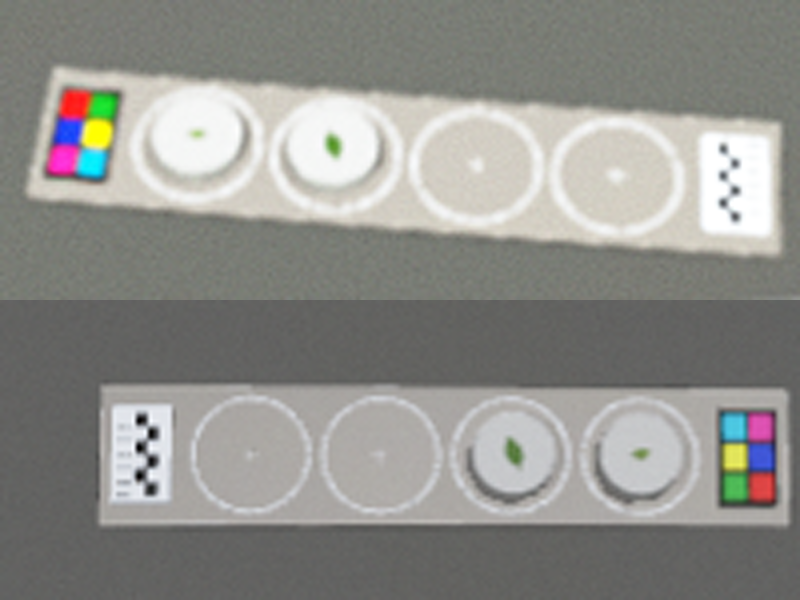

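Dishes a and b stand in rings s and r, beside the colour card, and their leaves are undisturbed. In the lower view, a is at (640,455) and b at (514,454). Now carrying c to ring q.

>>> {"fn": "play_rows", "kwargs": {
  "targets": [
    [[0,0,-0.07],[0,0,0]],
    [[0,0,-0.1],[0,0,0]],
    [[0,0,-0.1],[0,0,0]],
    [[0,0,-0.07],[0,0,0]],
    [[-0.067,-0.074,0],[0,0,0]]
  ]
}}

```text
clock: 17.62
tool_pos: [450.9, -77.4, 55.1]
ee_rot: [[-0.002, -1.0, 0.002], [-1.0, 0.002, 0.0], [-0.0, -0.002, -1.0]]
wrist_force: [0.5, -0.3, 0.5]
grip_width: 58.5
finger_force: 27.1
```

>>> {"fn": "play_rows", "kwargs": {
  "targets": [
    [[-0.135,-0.148,0],[0,0,0]],
    [[-0.202,-0.222,0],[0,0,0]],
    [[-0.202,-0.222,0],[0,0,0]],
    [[-0.202,-0.222,0],[0,0,0]],
    [[-0.202,-0.222,0],[0,0,0]]
  ]
}}

```text
clock: 18.25
tool_pos: [576.6, 37.7, 53.2]
ee_rot: [[-0.0, -1.0, -0.001], [-1.0, 0.0, -0.001], [0.001, 0.001, -1.0]]
wrist_force: [-0.4, -0.1, -0.3]
grip_width: 58.6
finger_force: 27.1
```

>>> {"fn": "play_rows", "kwargs": {
  "targets": [
    [[-0.202,-0.222,0],[0,0,0]],
    [[-0.202,-0.222,0],[0,0,0]],
    [[-0.135,-0.148,0],[0,0,0]],
    [[-0.063,-0.068,0],[0,0,0]],
    [[0,0,0],[0,0,0]]
  ]
}}

```text
clock: 18.88
tool_pos: [654.2, 108.5, 53.1]
ee_rot: [[-0.0, -1.0, -0.001], [-1.0, 0.0, -0.001], [0.001, 0.001, -1.0]]
wrist_force: [-0.7, -0.5, -0.7]
grip_width: 58.3
finger_force: 27.1
```

>>> {"fn": "play_rows", "kwargs": {
  "targets": [
    [[0,0,0.05],[0,0,0]],
    [[0,0,0.1],[0,0,0]],
    [[0,0,0.09],[0,0,0]],
    [[0,0,0.03],[0,0,0]],
    [[0,0,0],[0,0,0]]
  ]
}}

```text
clock: 19.5
tool_pos: [654.0, 107.5, 21.3]
ee_rot: [[-0.001, -1.0, -0.001], [-1.0, 0.001, -0.0], [0.0, 0.001, -1.0]]
wrist_force: [0.4, 0.4, -0.6]
grip_width: 58.4
finger_force: 27.2
```

>>> {"fn": "play_rows", "kwargs": {
  "targets": [
    [[-0.004,0,0.008],[0,0,0]],
    [[0,0,0.005],[0,0,0]],
    [[0,0,0],[0,0,0]],
    [[0,0,0],[0,0,0]],
    [[0,0,0],[0,0,0]]
  ]
}}

```text
clock: 20.12
tool_pos: [654.3, 108.2, 20.3]
ee_rot: [[-0.001, -1.0, 0.0], [-1.0, 0.001, 0.0], [-0.0, -0.0, -1.0]]
wrist_force: [-0.2, 0.2, -0.0]
grip_width: 59.0
finger_force: 27.2
```

>>> {"fn": "play_rows", "kwargs": {
  "targets": [
    [[0,0,0],[0,0,0]],
    [[0,0,0],[0,0,0]],
    [[0,0,0],[0,0,0]],
    [[0,0,0],[0,0,0]],
    [[0,0,0],[0,0,0]]
  ],
  "jaw": 80
}}

```text
clock: 20.75
tool_pos: [654.2, 108.2, 20.2]
ee_rot: [[-0.001, -1.0, 0.0], [-1.0, 0.001, 0.0], [-0.0, -0.0, -1.0]]
wrist_force: [0.1, -0.4, 0.4]
grip_width: 80.0
finger_force: 0.0
```

>>> {"fn": "play_rows", "kwargs": {
  "targets": [
    [[0,0,-0.1],[0,0,0]],
    [[0,0,-0.2],[0,0,0]],
    [[0,0,-0.2],[0,0,0]],
    [[0,0.3,0],[0,0,0]],
    [[0,0.45,0],[0,0,0]]
  ],
  "jaw": 85
}}

```text
clock: 21.38
tool_pos: [564.5, 108.5, 81.1]
ee_rot: [[-0.002, -1.0, 0.002], [-1.0, 0.002, 0.001], [-0.001, -0.002, -1.0]]
wrist_force: [-1.1, 1.1, -0.7]
grip_width: 84.6
finger_force: 0.0
```

>>> {"fn": "play_rows", "kwargs": {
  "targets": [
    [[0.392,0.118,0],[0,0,0]],
    [[0.392,0.118,0],[0,0,0]],
    [[0.392,0.118,0],[0,0,0]],
    [[0.392,0.118,0],[0,0,0]],
    [[0.392,0.118,0],[0,0,0]]
  ]
}}

```text
clock: 22.0
tool_pos: [493.1, -128.2, 81.3]
ee_rot: [[-0.0, -1.0, 0.002], [-1.0, 0.0, 0.0], [-0.0, -0.002, -1.0]]
wrist_force: [0.8, -0.7, 0.1]
grip_width: 85.0
finger_force: 0.0
```

>>> {"fn": "play_rows", "kwargs": {
  "targets": [
    [[0.392,0.118,0],[0,0,0]],
    [[0.392,0.118,0],[0,0,0]],
    [[0,0,0.2],[0,0,0]],
    [[0,0,0],[0,0,0]],
    [[0,0,0],[0,0,0]]
  ]
}}

```text
clock: 22.62
tool_pos: [465.4, -220.7, 57.1]
ee_rot: [[-0.0, -1.0, 0.001], [-1.0, 0.0, -0.0], [0.0, -0.001, -1.0]]
wrist_force: [-0.3, 0.5, 0.2]
grip_width: 85.0
finger_force: 0.0
```

```bash
python3 chk.py c3 q; python3 look.py "(465,-221,10)" d1
```

```text
q top [23.3 25. ] [653.3 104.5]
q scene [19.8 22.4] [653.1 109.1]
[653.2 106.8  15.7]
[ 465.5 -220.5   56.9] [-0.7  1.3 -0.2] 22.825
```

View pics/d1.png

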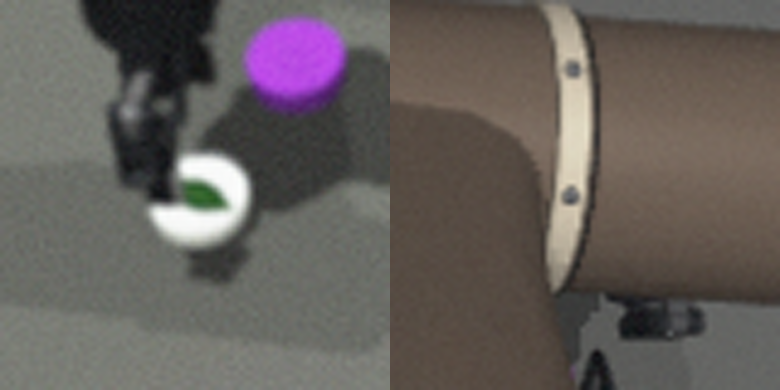

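Gripper over dish d, with dish at (200,200) in the scene half and finger tip at (160,195). The shift is mostly perspective. Grip.

>>> {"fn": "play_rows", "kwargs": {
  "targets": [
    [[0,0,0.15],[0,0,0]],
    [[0,0,0.12],[0,0,0]],
    [[0,0,0.09],[0,0,0]],
    [[0,0,0],[0,0,0]],
    [[0,0,0],[0,0,0]]
  ]
}}

```text
clock: 23.45
tool_pos: [465.0, -221.0, 13.2]
ee_rot: [[-0.001, -1.0, 0.0], [-1.0, 0.001, -0.0], [0.0, -0.0, -1.0]]
wrist_force: [-0.7, -0.0, 0.0]
grip_width: 84.8
finger_force: 0.0
```

>>> {"fn": "play_rows", "kwargs": {
  "targets": [
    [[0,0,0],[0,0,0]],
    [[0,0,0],[0,0,0]],
    [[0,0,0],[0,0,0]],
    [[0,0,0],[0,0,0]],
    [[0,0,0],[0,0,0]]
  ],
  "jaw": 50
}}

```text
clock: 24.08
tool_pos: [465.2, -221.0, 13.8]
ee_rot: [[-0.001, -1.0, 0.001], [-1.0, 0.001, -0.0], [0.0, -0.001, -1.0]]
wrist_force: [-1.8, 0.7, 5.8]
grip_width: 58.8
finger_force: 25.9
```

```bash
python3 look.py "(465,-221,10)" d2
```

```text
[ 465.2 -221.    13.7] [-0.9  1.2  5.5] 24.175
```

View pics/d2.png

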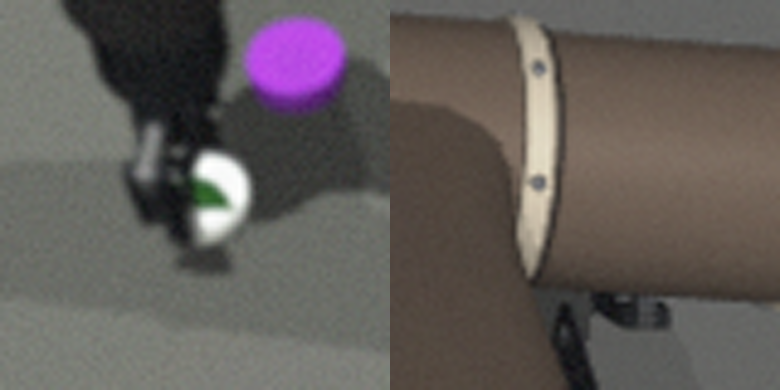

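>>> {"fn": "play_rows", "kwargs": {
  "targets": [
    [[0,0,-0.08],[0,0,0]],
    [[0,0,-0.14],[0,0,0]],
    [[0,0,-0.14],[0,0,0]],
    [[0,0,-0.08],[0,0,0]],
    [[-0.091,-0.041,0],[0,0,0]]
  ]
}}

```text
clock: 24.8
tool_pos: [470.1, -210.1, 66.6]
ee_rot: [[-0.002, -1.0, 0.002], [-1.0, 0.002, -0.0], [0.0, -0.002, -1.0]]
wrist_force: [0.6, 0.2, 0.0]
grip_width: 59.0
finger_force: 27.1
```

>>> {"fn": "play_rows", "kwargs": {
  "targets": [
    [[-0.182,-0.082,0],[0,0,0]],
    [[-0.274,-0.123,0],[0,0,0]],
    [[-0.274,-0.123,0],[0,0,0]],
    [[-0.274,-0.123,0],[0,0,0]],
    [[-0.274,-0.123,0],[0,0,0]]
  ]
}}

```text
clock: 25.42
tool_pos: [538.8, -55.0, 65.1]
ee_rot: [[-0.001, -1.0, -0.001], [-1.0, 0.001, -0.0], [0.0, 0.001, -1.0]]
wrist_force: [0.4, -0.1, -0.2]
grip_width: 58.5
finger_force: 27.1
```

>>> {"fn": "play_rows", "kwargs": {
  "targets": [
    [[-0.274,-0.123,0],[0,0,0]],
    [[-0.274,-0.123,0],[0,0,0]],
    [[-0.274,-0.123,0],[0,0,0]],
    [[-0.274,-0.123,0],[0,0,0]],
    [[-0.274,-0.123,0],[0,0,0]]
  ]
}}

```text
clock: 26.05
tool_pos: [612.6, 109.3, 64.9]
ee_rot: [[-0.001, -1.0, -0.001], [-1.0, 0.001, -0.0], [0.0, 0.001, -1.0]]
wrist_force: [0.9, -0.7, -0.1]
grip_width: 58.6
finger_force: 27.1
```

>>> {"fn": "play_rows", "kwargs": {
  "targets": [
    [[-0.274,-0.123,0],[0,0,0]],
    [[-0.213,-0.096,0],[0,0,0]],
    [[-0.152,-0.068,0],[0,0,0]],
    [[-0.114,-0.051,0],[0,0,0]],
    [[0,0,0],[0,0,0]]
  ]
}}

```text
clock: 26.68
tool_pos: [653.4, 198.6, 65.4]
ee_rot: [[-0.0, -1.0, -0.0], [-1.0, 0.0, -0.0], [0.0, 0.0, -1.0]]
wrist_force: [-0.9, -0.5, -0.3]
grip_width: 58.8
finger_force: 27.1
```

>>> {"fn": "play_rows", "kwargs": {
  "targets": [
    [[0,0,0.06],[0,0,0]],
    [[0,0,0.12],[0,0,0]],
    [[0,0,0.12],[0,0,0]],
    [[0,0,0.07],[0,0,0]],
    [[0,0,0],[0,0,0]]
  ]
}}

```text
clock: 27.3
tool_pos: [653.0, 197.6, 20.4]
ee_rot: [[-0.001, -1.0, -0.001], [-1.0, 0.001, -0.001], [0.001, 0.001, -1.0]]
wrist_force: [0.5, -0.5, 0.3]
grip_width: 58.6
finger_force: 28.8
```

```bash
python3 chk.py d3 q s
```

```text
q top [20.2 21. ] [654.5 107.5]
q scene [20.4 22.6] [654. 109.]
[654.3 108.2  16.5]
s top [19.8 20.3] [656.5 -77.4]
s scene [19.3 22. ] [655.  -75.7]
[656.  -76.3  17.8]
```

View pics/d3.png

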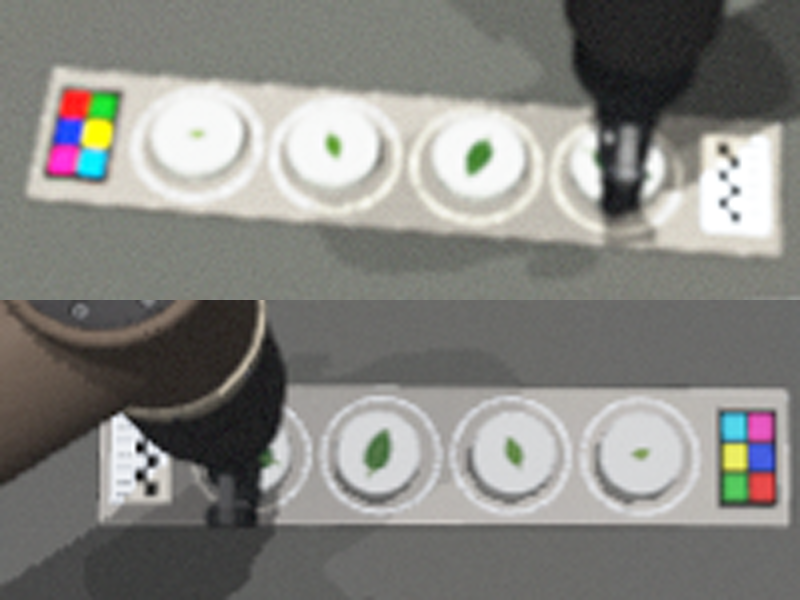

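a, b and c are centred. Dish d spans x 570–665 in ring p (552–683), also centred. I'll release it.

>>> {"fn": "play_rows", "kwargs": {
  "targets": [
    [[0,0,0.007],[0,0,0]],
    [[0,0,0],[0,0,0]],
    [[0,0,0],[0,0,0]],
    [[0,0,0],[0,0,0]],
    [[0,0,0],[0,0,0]]
  ]
}}

```text
clock: 28.02
tool_pos: [653.3, 198.0, 20.6]
ee_rot: [[-0.001, -1.0, 0.0], [-1.0, 0.001, 0.0], [-0.0, -0.0, -1.0]]
wrist_force: [-0.8, -0.0, -1.0]
grip_width: 58.7
finger_force: 28.8
```

>>> {"fn": "play_rows", "kwargs": {
  "targets": [
    [[0,0,0],[0,0,0]],
    [[0,0,0],[0,0,0]],
    [[0,0,0],[0,0,0]],
    [[0,0,0],[0,0,0]],
    [[0,0,0],[0,0,0]]
  ],
  "jaw": 80
}}

```text
clock: 28.65
tool_pos: [653.3, 197.9, 20.6]
ee_rot: [[-0.001, -1.0, 0.0], [-1.0, 0.001, 0.0], [-0.0, -0.0, -1.0]]
wrist_force: [0.3, 0.2, -0.2]
grip_width: 80.2
finger_force: 0.0
```

>>> {"fn": "play_rows", "kwargs": {
  "targets": [
    [[0,0,-0.1],[0,0,0]],
    [[0,0,-0.3],[0,0,0]],
    [[0,0,-0.4],[0,0,0]],
    [[0,0.4,0],[0,0,0]],
    [[0,0.4,0],[0,0,0]]
  ]
}}

```text
clock: 29.28
tool_pos: [556.7, 198.1, 117.9]
ee_rot: [[-0.002, -1.0, 0.002], [-1.0, 0.002, 0.001], [-0.001, -0.002, -1.0]]
wrist_force: [-0.3, 0.7, 0.6]
grip_width: 80.3
finger_force: 0.0
```

>>> {"fn": "play_rows", "kwargs": {
  "targets": [
    [[0,0.4,0],[0,0,0]],
    [[-0.4,0,0],[0,0,0]],
    [[-0.4,0,0],[0,0,0]],
    [[0,0,0],[0,0,0]],
    [[0,0,0],[0,0,0]]
  ]
}}

```text
clock: 29.9
tool_pos: [509.2, 294.1, 117.0]
ee_rot: [[-0.0, -1.0, 0.0], [-1.0, 0.0, 0.0], [-0.0, -0.0, -1.0]]
wrist_force: [0.1, -0.2, 1.0]
grip_width: 79.9
finger_force: 0.0
```

```bash
python3 chk.py end p q r s
```

```text
p top [24.  24.7] [651.5 194.3]
p scene [24.6 24.6] [661. 200.]
[654.  198.5   3.2]
q top [23.3 25. ] [653.3 104.5]
q scene [19.8 22.6] [653.2 109. ]
[653.2 106.8  15.7]
r top [20.3 21.5] [657.1  11.9]
r scene [18.8 22.2] [655.   15.2]
[656.5  13.7  18.4]
s top [19.6 21. ] [657.3 -77.8]
s scene [19.1 22.1] [654.8 -75.8]
[656.6 -76.3  19. ]
```

View pics/end.png

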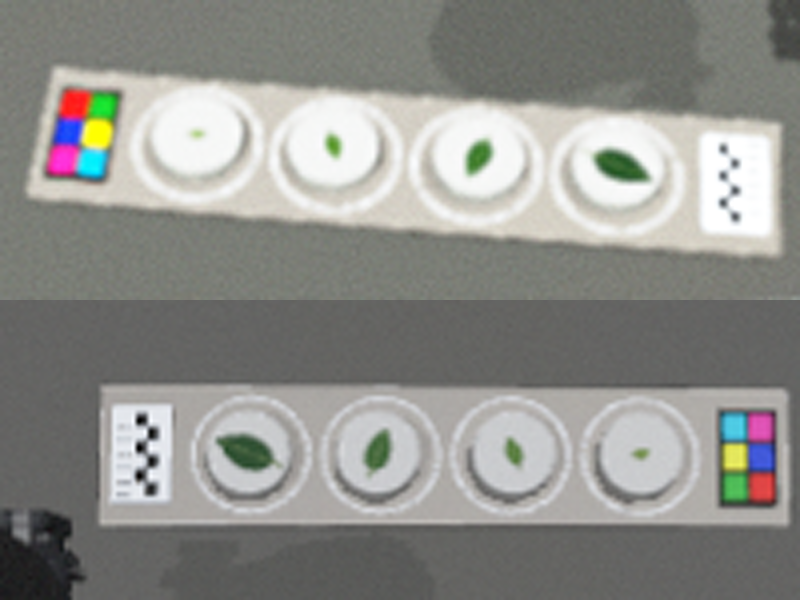

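All four dishes stand inside their rings in order. In the lower view, d is at (249,453), c (378,454), b (514,454) and a (640,455). Each is within about 2–3 mm of its ring centre, and the arm is clear. The p mask merged with its ring, so I judged that one from the picture.

```bash
python3 -c "
from cell import arm
print(arm.hand_in())"
```

```text
the job is handed in; nothing more can be done
None
```

The job is handed in: the four leaf dishes stand flat in the rings in size order, smallest beside the colour card and largest by the scale card, each about 2–3 mm or less from its ring centre, finished at about 30 s on the robot's clock (limit 88 s).

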